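Slide the wedge over and hold the plunger gauge square on its marked spot

TASK

Slide the aluminium wedge across the granite plate, without lifting it off, from the circle into the rectangle drawn on the plate, sitting squarely inside the outline. Then take the plunger gauge out of its stand and hold its tip inside the small ring drawn on the wedge's sloping face, with the gauge square to that face and its sprung plunger gently pressed about half-way in. Finish while still holding the gauge there, and leave the other things on the bench and plate alone.

Things in the scene. Friction and masses are not known exactly. Their poses are not given: they have to be found in the camera images.
- plate: fixed dark granite surface plate, 220 (its x) x 360 (its y) x 40 mm high; origin at the centre of its underside on the bench, so its top is 40 mm up; x points away from the robot, z up
- measuring_place: white rectangle outline 120 (its x) x 76 (its y) mm drawn on the plate's top: where the wedge must go; origin at its centre, on the plate's top face; axes parallel to the plate's. It lies about 170 mm beside the circle along the plate's y, on either side
- wedge: loose aluminium wedge, 0.5 to 0.85 kg, 100 (its x) x 56 (y) mm; upright side faces 56 mm apart, grippable from above; 30 mm high at its low end (-x, robot side), rising straight to 56.8 at the high end, 43.4 in the middle. Starts on a white circle of 136 mm diameter on the plate. Origin: centre of its underside; z up
- slope: the wedge's sloping top face (15 degrees from level, facing up and towards the robot): origin at the middle of the face, 43.4 mm above the wedge's underside; z is the outward normal of the face, x runs up the slope, y is the wedge's y. It carries a small black ring (the spot) and, further up, a black cross of no concern
- spot (a point): centre of the small black ring (18 mm diameter) drawn on the sloping face, on the face: 25 mm down the slope from the middle of the face and 10 mm towards the wedge's +y
- stand: fixed dark steel block 70 x 70 x 60 mm high, left of the plate, with a 17 mm upright through hole in the middle that holds the gauge; origin at the centre of its underside
- gauge: loose gauge, 0.13 kg: square plastic barrel 24 x 24 mm (flats facing its x and y), 88 long (z 0 to 88); below it a steel nose 13 in diameter, 30 long, then a 6 mm plunger 20 further out. Origin: centre of the barrel's lower end; z from tip to barrel. Starts upright, nose in the stand's hole, barrel resting on the stand's top (60 mm up); lift straight up 55 mm to clear
- tip (a point): the lowest point of the plunger's round tip (3 mm radius), on the gauge's axis, 50 mm below the barrel's lower end when the plunger is out; axes as the gauge's
- plunger (a joint): how far the sprung plunger is pushed into the gauge, in m: 0 fully out, 0.010 at its stop. It takes 1 N to start it and 0.5 N more per mm: 3.5 N at half-way (0.005)
- bearing: loose steel bearing ring, 42 mm across, 12 high, lying on the plate near its front (robot-side) edge; bystander, leave alone; origin at the centre of its underside
- gauge_block: loose plain steel block 30 x 35 x 20 high on the plate near its rear edge; bystander, leave alone; origin centre of underside
- oil_bottle: amber bottle 66 mm across, 170 high, to the right of the plate; bystander; origin centre of underside
- wrench: steel spanner lying on the bench at the front right; bystander
- jar: clear jar 70 mm across, 80 high, behind the plate; bystander; origin centre of underside
- chuck: three-jaw lathe chuck lying face up, 90 mm across, 65 high, right of the plate; bystander; origin centre of underside
- brass_bar: square brass bar 180 x 16 x 16 lying left of the gauge stand; bystander; origin centre of underside
- screwdriver: screwdriver lying on the bench at the rear left; bystander
There are look-alikes about, which are no part of the job. What is shaped like the wedge but blue or turquoise is not meant.

How it is judged:
By the outcome, as a careful person would: the job done as asked, in the order asked, and still so for the second after the job is handed in, while the arm keeps its last pose, push and grip.
It also fails if it takes over 64 s, if anything falls off the work surface, if the arm or the gripper's body presses on something with over 40 N, if the wrist force passes 120 N, or if a joint passes its speed limit or range.

ROBOT

A 6-joint arm with a two-finger parallel gripper is mounted at the origin on the work surface. World frame = base frame: x ahead of the robot, y to its left, z up, the work surface at z = 0. Lengths are in m, angles in rad, forces in N, time in s.
With the tool pointing down it reaches from about 0.425 to 0.95 m from the base axis. Payload 3.5 kg.
Tool frame: the origin (TCP) lies at the very end of the fingers, on their centre line; the grasp point (between the pads) lies 19 mm behind it (ctrl.grip_point_offset is the distance from the TCP to the grasp point, in m); z points along the fingers, y is the line along which they close (so a half turn about z gives the same grasp; the last joint's range is limited). The gripper opens to 85 mm and grips with 20 to 120 N. Pads are 22 mm wide; open, the fingers measure 114 mm over their backs; the gripper's body (76 mm by 85 mm) begins 54 mm behind the grasp point. The pads swing forward as they close: fully open they stand 13 mm farther back than shut.
Start: joints at [1.1, 0.286, 1.577, -0, 1.279, -0.15], TCP at [0.213, 0.641, 0.231] pointing down, gripper open.
Joint ranges: [-2.77, 2.77], [-0.9, 2.22], [0.21, 2.48], [-1.53, 4.67], [0.24, 2.81], [-2.84, 2.84]. Speed limits (rad/s): [2.79, 2.79, 3.14, 3.14, 3.14, 3.14].

INTERFACE

Orientations are given as a unit quaternion [x, y, z, w].
In Python, from plant import ctrl gives the robot as it stands. The module is installed in compiled form; this text tells all that it offers.
- The arm moves only by the shell command python3 -m pendant 'ROWS' [OPENING] [FORCE]. ROWS is JSON, a list of rows, each an object of numbers: "dx", "dy", "dz": the shift along the tool's x, y, z in cm; "twist": the turn about the tool's z in degrees. A call has 1 to 10 rows; each row is the pose to reach, as a shift and turn from the pose commanded when the call began, along the tool's axes at that moment; what a row does not reach only later rows make up. A row lasts 1/8 s, in which the tool goes at most 62.5 mm and 10.7 degrees, less where a joint would pass 70% of its speed; a pose out of reach is approached as far as the arm can. A call with a gripper value outside its range is refused whole. OPENING is the opening in per cent of the stroke, from 0 (shut) to 100 (fully open), set as the call begins (- or left out, the last holds). The fingers move at their own pace and stop on an object; FORCE is the grip in N (left out, the last holds). Time passes only in rows, so rows that repeat a pose let the fingers close. It gives the time, the measured TCP pose, the force, the opening and the grip force at its end, in the units of the state.
- ctrl.get_state(): the state, without advancing time (a new reading comes with each control period).
- ctrl.read_camera(name): name is "scene" or "top"; returns a dict with "img" (420x560x3 uint8, red, green, blue), "depth" (420x560 float32, m along the optical axis (not along the pixel's ray), 0 where there is no reading), "camera_matrix" (3x3 intrinsics, pixels), "xyz" and "rotation" of the camera in the world. Camera axes: x right, y up, looking along -z (the intrinsics and any distortion apply to the point x, -y, -z); pixel columns grow to the right and rows downward; lengths in m; the calibration is good to about 2 mm. A picture is of the moment at which its call begins.
- ctrl.sign_off(): hands the job in; it is judged then, once.
The state is a dict: "time": time; "qpos": joint angles; "dq": joint speeds; "joint_efforts": joint torques, N m; "eef_pos": TCP position; "tcp_rot": TCP orientation; "contact_force": force on the tool from outside, world axes, zero at the start; "wrist_torque": the same for the moment, N m; "opening": opening from 0.0 (shut) to 1.0 (fully open); "finger_force": force on a finger pad.
Only numpy, scipy, OpenCV 4.12 (cv2) and the standard library are available. Lean on these libraries where they do the work, as an engineer would, in place of code of your own. Each camera call takes 0.05 s, during which the arm holds its last target. There are 200 camera calls.

## Working session

There is one attempt and no reset: what is moved stays moved. The work goes in short steps, Python scripts to look and compute and a shell command to move; the robot and the scene stay as the last step left them, time stands still between calls to the robot, and variables do not carry over. Pictures are saved under pics/ and viewed, at most 10 in all, crops included, and the job is handed in when it is done.

```bash
mkdir -p pics; cat > h.py <<'E'
import numpy as np, cv2
from plant import ctrl
def cam(n,save=None):
    c=ctrl.read_camera(n)
    if save: cv2.imwrite('pics/'+save,c['img'][:,:,::-1])
    return c
def ray(c,u,v):
    K=np.array(c['camera_matrix']); d=np.array([(u-K[0,2])/K[0,0],-(v-K[1,2])/K[1,1],-1])
    R=np.array(c['rotation'])
    if R.shape!=(3,3):
        from scipy.spatial.transform import Rotation; R=Rotation.from_quat(R).as_matrix()
    return np.array(c['xyz']),R@d
def onz(c,u,v,z):
    o,d=ray(c,u,v); return o+d*(z-o[2])/d[2]
def pts(c):
    h,w=c['depth'].shape; K=np.array(c['camera_matrix']);u,v=np.meshgrid(np.arange(w),np.arange(h))
    o,_=ray(c,0,0); R=np.array(c['rotation'])
    D=np.stack([(u-K[0,2])/K[0,0],-(v-K[1,2])/K[1,1],-np.ones_like(u,float)],-1)*c['depth'][...,None]
    return D@R.T+o
E
python3 - <<'E'
from h import *
a=cam('top','top0.png');b=cam('scene','scene0.png')
for c in(a,b): print(c['camera_matrix'],c['xyz'],c['rotation'],[k for k in c])
print(ctrl.get_state())
E
```

```text
[[405.91783723   0.         271.45652033]
 [  0.         405.91783723 206.64116925]
 [  0.           0.           1.        ]] [ 0.4342518  -0.02037817  1.07649104] [-0.02839939  0.0357188   0.71443296 -0.69821428] ['img', 'depth', 'camera_matrix', 'xyz', 'rotation']
[[404.32457082   0.         278.10278973]
 [  0.         404.32457082 213.70283999]
 [  0.           0.           1.        ]] [1.1655962  0.1115778  1.02701426] [0.18043899 0.22588011 0.73522404 0.61307876] ['img', 'depth', 'camera_matrix', 'xyz', 'rotation']
{'time': 0.1, 'qpos': array([ 1.09998162e+00,  2.87119428e-01,  1.57802749e+00, -3.33268534e-05,
        1.27860634e+00, -1.50011646e-01]), 'dq': array([ 0.00164505, -0.00173079, -0.00236452,  0.00122683, -0.0024336 ,
       -0.00017366]), 'joint_efforts': array([ 9.63060961e-05, -4.07295406e+01, -2.93700135e+01, -1.29167038e-04,
        3.38059115e-03,  3.02776709e-05]), 'eef_pos': array([0.21256101, 0.64003133, 0.23005895]), 'tcp_rot': array([ 1.59709745e-01,  9.87163426e-01, -1.03354624e-03, -3.14791597e-04]), 'contact_force': array([-0.07190014, -0.15706193,  0.40419754]), 'wrist_torque': array([-0.0126509 , -0.01725043, -0.03179931]), 'finger_force': 0.0, 'opening': 1.001912861200048}
```

View pics/top0.png

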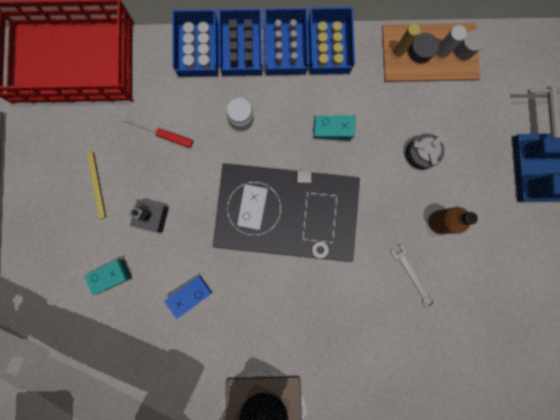

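View pics/scene0.png

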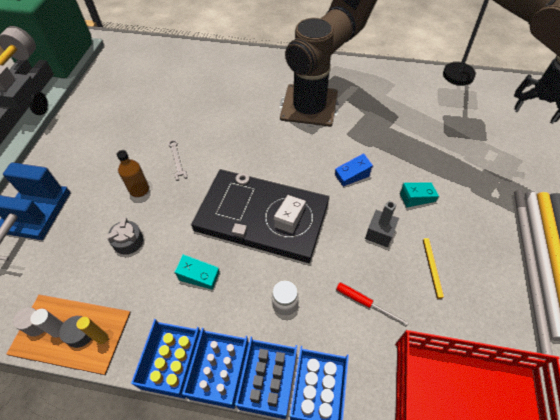

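Top view: the aluminium wedge is at (252,207) in the circle, and the dashed rectangle is at (320,217), to its right (−y). The gauge stand is at (148,214). The other wedge shapes, at (107,276), (335,126) and (188,297), are turquoise or blue, so they aren't the one meant. I'll confirm with an enlarged crop.

```bash
python3 - <<'E'
from h import *
a=cam('top');b=cam('scene');im=a['img']
np.savez('s0.npz',ti=im,si=b['img'],td=a['depth'],sd=b['depth'])
A=cv2.resize(im[160:265,125:365],None,fx=3.3,fy=3.3,interpolation=cv2.INTER_CUBIC)[:,:,::-1]
cv2.imwrite('pics/crop1.png',A)
P=pts(a) if np.array(a['rotation']).shape==(3,3) else None
g=cv2.cvtColor(im,cv2.COLOR_RGB2GRAY)
# plate: fill of dark mask
hsv=cv2.cvtColor(im,cv2.COLOR_RGB2HSV)
m=((g<85)).astype(np.uint8);m[:, :205]=0;m[:,370:]=0;m[:155]=0;m[270:]=0
cs,_=cv2.findContours(m,cv2.RETR_EXTERNAL,cv2.CHAIN_APPROX_NONE);k=max(cs,key=cv2.contourArea)
print('plate px',cv2.boxPoints(cv2.minAreaRect(k)),cv2.minAreaRect(k))
bx=cv2.boxPoints(cv2.minAreaRect(k)); print([onz(a,*p,.04)[:2].round(4) for p in bx])
# bright comps on plate
w=(g>110).astype(np.uint8);mm=np.zeros_like(w);cv2.fillPoly(mm,[cv2.convexHull(k)],1);w*=mm
n,l,s,c=cv2.connectedComponentsWithStats(w)
for i in range(1,n):
  if s[i][4]>20: print(i,s[i],c[i].round(1),onz(a,*c[i],.04).round(4))
print(a['depth'][207,252],a['depth'][217,320],a['depth'][215,155])
E
```

```text
plate px [[212.70355 246.86588]
 [221.40002 162.79999]
 [360.25885 177.1647 ]
 [351.56238 261.2306 ]] ((286.481201171875, 212.01528930664062), (139.599853515625, 84.5145034790039), 5.90614128112793)
[array([0.4293, 0.1192]), array([0.6452, 0.0946]), array([ 0.5998, -0.2637]), array([ 0.3848, -0.2322])]
1 [298 171  14  12 149] [303.9 176.5] [ 0.6046 -0.118   0.04  ]
3 [237 184  31  46 996] [251.8 206.6] [0.5296 0.018  0.04  ]
15 [312 241  17  18 186] [320.  249.5] [ 0.4163 -0.153   0.04  ]
0.9958314 1.0401721 1.0168991
```

View pics/crop1.png

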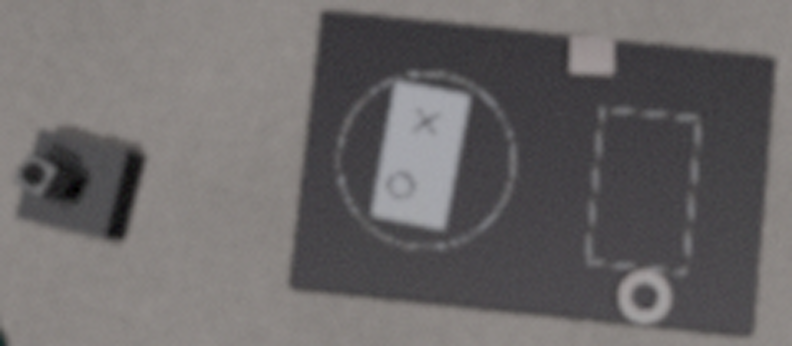

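The crop confirms it: the grey aluminium wedge with ring (400,185) and cross (427,122) is inside the circle. The rectangle is at crop x 590–700, y 108–272, the bearing is just below it at (645,296), and the gauge barrel top is at (38,175). Next I'll measure all of these.

```bash
cat >> h.py <<'E'
from scipy.spatial.transform import Rotation as Rn
def pts(c):
    h,w=c['depth'].shape; K=np.array(c['camera_matrix']);u,v=np.meshgrid(np.arange(w),np.arange(h))
    D=np.stack([(u-K[0,2])/K[0,0],-(v-K[1,2])/K[1,1],-np.ones_like(u,float)],-1)*c['depth'][...,None]
    return D@Rn.from_quat(c['rotation']).as_matrix().T+np.array(c['xyz'])
def rect(P2):
    (cx,cy),(w,h),an=cv2.minAreaRect(np.float32(P2*1000)); return np.round([cx,cy,w,h,an],1)
E
python3 - <<'E'
from h import *
c=cam('top');im=c['img'];g=cv2.cvtColor(im,cv2.COLOR_RGB2GRAY);P=pts(c)
S=4;G=cv2.resize(g,None,fx=S,fy=S,interpolation=cv2.INTER_CUBIC)
px=lambda p:(np.array(p)+.5)/S-.5
# wedge: contour of bright comp
m=np.zeros_like(G);m[184*S:232*S,236*S:270*S]=1
w=((G>125)&(m>0)).astype(np.uint8);w=cv2.morphologyEx(w,cv2.MORPH_OPEN,np.ones((25,25)))
k=max(cv2.findContours(w,0,1)[0],key=cv2.contourArea)
r=cv2.minAreaRect(k);print('wedge px',px(r[0]),r[1][0]/S,r[1][1]/S,r[2])
b=px(cv2.boxPoints(r))
q=[]
for p in b:
    z=.07 if p[1]>206 else .0968
    q.append(onz(c,*p,z)[:2])
q=np.array(q);print(q.round(4),q.mean(0).round(4))
# ring
o=onz(c,125+400/3.3-.35,160+185/3.3-.35,.0769);print('ring',o.round(4)); print('cross',onz(c,125+427/3.3-.35,160+122/3.3-.35,.094).round(4))
# rectangle lines
t=cv2.morphologyEx(G,cv2.MORPH_TOPHAT,np.ones((21,21)))
mk=np.zeros_like(G);mk[188*S:243*S,298*S:341*S]=1
yy,xx=np.where((t>18)&(mk>0)); Q=np.stack([xx,yy],1).astype(np.float32)
W=np.array([onz(c,*px(p),.04)[:2] for p in Q]); print('rect all',rect(W),len(W))
Mr=cv2.morphologyEx(((t>18)&(mk>0)).astype(np.uint8)*255,cv2.MORPH_OPEN,np.ones((3,3)));cv2.imwrite('pics/m.png',Mr[180*S:250*S,290*S:345*S])
# circle
# stand & gauge
X,Y,Z=P[...,0],P[...,1],P[...,2]
for n,z0,z1 in(('stand',.05,.07),('gtop',.135,.165)):
    s=(Z>z0)&(Z<z1)&(Y>.2)&(Y<.4)&(X>.45)&(X<.65); print(n,s.sum(),P[s].mean(0).round(4),rect(P[s][:,:2]))
s=(Z>.055)&(Z<.12)&(Y<.06)&(Y>-.03)&(X>.46)&(X<.6);print('wedge d',s.sum(),rect(P[s][:,:2]))
s=(Z>.03)&(Z<.05)&(Y<.15)&(Y>-.3)&(X>.36)&(X<.68);print('plate d',rect(P[s][:,:2]),P[s].mean(0))
E
```

```text
wedge px [251.84953308 206.635849  ] 23.11285400390625 41.80278015136719 10.619654655456543
[[ 0.4818  0.0554]
 [ 0.5802  0.0331]
 [ 0.5685 -0.0219]
 [ 0.47   -0.0006]] [0.5251 0.0165]
ring [0.504  0.0318 0.0769]
cross [0.5489 0.0102 0.094 ]
rect all [ 498.  -154.8   83.9  128.8   83. ] 4064
stand 619 [0.5109 0.2758 0.0598] [512.7 281.6  71.9  69.8  75.3]
gtop 129 [0.5121 0.2792 0.1475] [512.7 280.9  23.6  23.6  60.4]
wedge d 975 [527.1  16.   56.1 103.6  77.4]
plate d [515.6 -71.3 360.9 220.3  82.7] [ 0.51246132 -0.07723648  0.03991286]
```

View pics/m.png

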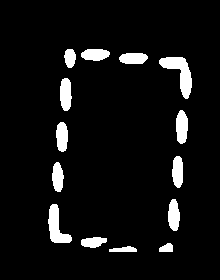

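```bash
python3 - <<'E'
from h import *
c=cam('top')
f=lambda u,v:onz(c,290+u/4-.375,180+v/4-.375,.04)[:2]*1000
C=np.array([f(*p) for p in((70,54),(186,62),(170,249),(54,239))]);print(C.round(1),C.mean(0).round(1),[np.linalg.norm(C[i]-C[i-1]).round(1) for i in range(4)])
print('circle',onz(c,125+427/3.3-.35,160+160/3.3-.35,.04).round(4))
# tool axes, and move to above the wedge
s=ctrl.get_state();R=Rn.from_quat(s['tcp_rot']).as_matrix();print(R.round(3),s['eef_pos'])
d=np.array([.5253,.0165,.15])-s['eef_pos'];print('cm',(R.T@d*100).round(2))
yx=np.degrees(np.arctan2(R[1,0],R[0,0]));print('tool x yaw',yx)
# scene-camera cross-check of the wedge centre, gauge
b=cam('scene');P=pts(b);X,Y,Z=P[...,0],P[...,1],P[...,2]
q=(Z>.055)&(Z<.12)&(Y<.06)&(Y>-.03)&(X>.46)&(X<.6);print('wedge scene',q.sum(),rect(P[q][:,:2]))
q=(Z>.14)&(Z<.165)&(Y>.2)&(Y<.4)&(X>.45)&(X<.65);print('gtop scene',q.sum(),P[q].mean(0).round(4))
q=(Z>.03)&(Z<.05)&(Y<.15)&(Y>-.3)&(X>.36)&(X<.68);print('plate',rect(P[q][:,:2]))
E
```

```text
[[ 561.3 -124.8]
 [ 554.4 -199.4]
 [ 434.8 -184.6]
 [ 442.9 -110.9]] [ 498.3 -154.9] [np.float64(119.2), np.float64(74.9), np.float64(120.5), np.float64(74.2)]
circle [0.5256 0.0125 0.04  ]
[[-0.949  0.315 -0.   ]
 [ 0.315  0.949 -0.001]
 [ 0.    -0.001 -1.   ]] [0.212725   0.6403622  0.23082308]
cm [-49.34 -49.34   8.12]
tool x yaw 161.61822616164935
wedge scene 692 [527.3  15.7  57.2 104.7  77.8]
gtop scene 84 [0.5154 0.2806 0.1475]
plate [516.3 -71.3 360.1 223.5  82.8]
```

```bash
python3 -m pendant '[{"dx":-49.3,"dy":-49.3,"dz":4,"twist":-5.8},{"dx":-49.3,"dy":-49.3,"dz":4,"twist":-5.8},{"dx":-49.3,"dy":-49.3,"dz":4,"twist":-5.8},{"dx":-49.3,"dy":-49.3,"dz":4,"twist":-5.8},{"dx":-49.3,"dy":-49.3,"dz":4,"twist":-5.8},{"dx":-49.3,"dy":-49.3,"dz":4,"twist":-5.8},{"dx":-49.3,"dy":-49.3,"dz":4,"twist":-5.8},{"dx":-49.3,"dy":-49.3,"dz":4,"twist":-5.8},{"dx":-49.3,"dy":-49.3,"dz":4,"twist":-5.8},{"dx":-49.3,"dy":-49.3,"dz":4,"twist":-5.8}]' 100 60
python3 -m pendant '[{"dx":0},{"dx":0},{"dx":0},{"dx":0}]'
cat >> h.py <<'E'
def goto(x,y,z,yaw):
    s=ctrl.get_state();R=Rn.from_quat(s['tcp_rot']).as_matrix()
    d=R.T@(np.array([x,y,z])-s['eef_pos'])*100
    t=-(yaw-np.degrees(np.arctan2(R[1,0],R[0,0])));t=(t+180)%360-180
    print('cm',d.round(2),'twist',round(t,2),'t',s['time'],'at',s['eef_pos'].round(4),'F',s['contact_force'].round(1),'op',round(s['opening'],3))
E
python3 -c "
from h import *
goto(.5253,.0165,.046,167.4)"
```

```text
time: 1.6
eef_pos: [0.4931, 0.0808, 0.1959]
tcp_rot: [0.11, 0.994, 0.0, 0.001]
contact_force: [0.5, 0.8, 1.0]
opening: 1.003
finger_force: 0.0
cm [-4.52 -5.58 15.  ] twist 0.0 t 1.6 at [0.4931 0.0808 0.1959] F [0.5 0.8 1. ] op 1.003$[0]: bad value
```

```bash
python3 -m pendant '[{"dx":-4.5,"dy":-5.6,"dz":0,"twist":0},{"dx":-4.5,"dy":-5.6,"dz":0,"twist":0},{"dx":-4.5,"dy":-5.6,"dz":0,"twist":0},{"dx":-4.5,"dy":-5.6,"dz":0,"twist":0}]'
python3 -c "
from h import *
goto(.5253,.0165,.046,167.4)"
```

```text
time: 2.1
eef_pos: [0.5235, 0.0197, 0.1954]
tcp_rot: [0.109, 0.994, 0.0, -0.0]
contact_force: [-0.9, -0.2, -0.5]
opening: 1.004
finger_force: 0.0
cm [-0.26 -0.27 14.94] twist 0.11 t 2.1 at [0.5235 0.0197 0.1954] F [-0.9 -0.2 -0.5] op 1.004
```

```bash
python3 -m pendant '[{"dx":-0.3,"dy":-0.3,"dz":5},{"dx":-0.3,"dy":-0.3,"dz":10},{"dx":-0.3,"dy":-0.3,"dz":13},{"dx":-0.3,"dy":-0.3,"dz":14.9},{"dx":-0.3,"dy":-0.3,"dz":14.9},{"dx":-0.3,"dy":-0.3,"dz":14.9}]'
python3 -c "
from h import *
goto(.5253,.0165,.046,167.4)
c=cam('scene');im=c['img'];A=cv2.resize(im[150:270,180:420],None,fx=3.3,fy=3.3,interpolation=cv2.INTER_CUBIC)[:,:,::-1];cv2.imwrite('pics/grip1.png',A)
"
```

```text
cm [-0.26 -0.27 14.94] twist 0.11 t 2.1 at [0.5235 0.0197 0.1954] F [-0.9 -0.2 -0.5] op 1.004$[0]: bad value
```

View pics/grip1.png

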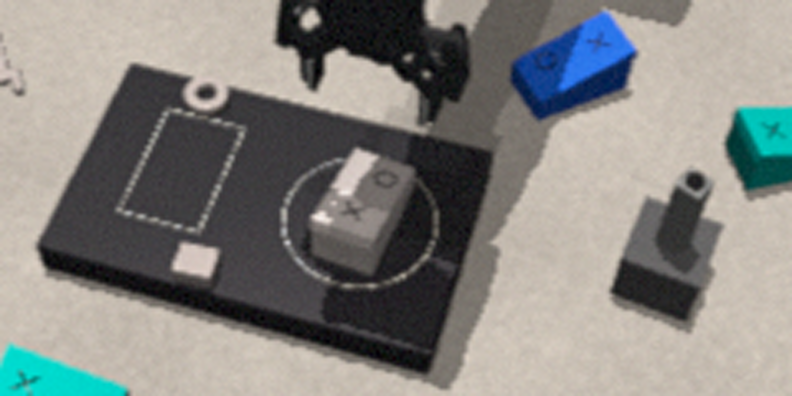

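The view shows the open gripper hovering above the wedge (crop (360,210)), and the move was refused because every row needs all four keys. Now descending.

```bash
python3 -m pendant '[{"dx":-0.3,"dy":-0.3,"dz":5,"twist":0},{"dx":-0.3,"dy":-0.3,"dz":10,"twist":0},{"dx":-0.3,"dy":-0.3,"dz":13,"twist":0},{"dx":-0.3,"dy":-0.3,"dz":14.9,"twist":0},{"dx":-0.3,"dy":-0.3,"dz":14.9,"twist":0},{"dx":-0.3,"dy":-0.3,"dz":14.9,"twist":0}]'
python3 -c "
from h import *
goto(.5253,.0165,.046,167.4)
c=cam('scene');im=c['img'];A=cv2.resize(im[150:270,180:420],None,fx=3.3,fy=3.3,interpolation=cv2.INTER_CUBIC)[:,:,::-1];cv2.imwrite('pics/grip2.png',A)
"
```

```text
time: 2.9
eef_pos: [0.527, 0.0154, 0.0476]
tcp_rot: [0.109, 0.994, -0.0, 0.001]
contact_force: [-0.9, 0.1, 0.2]
opening: 0.998
finger_force: 0.0
cm [0.19 0.07 0.16] twist 0.09 t 2.9 at [0.527  0.0154 0.0476] F [-0.9  0.1  0.2] op 0.998
```

View pics/grip2.png

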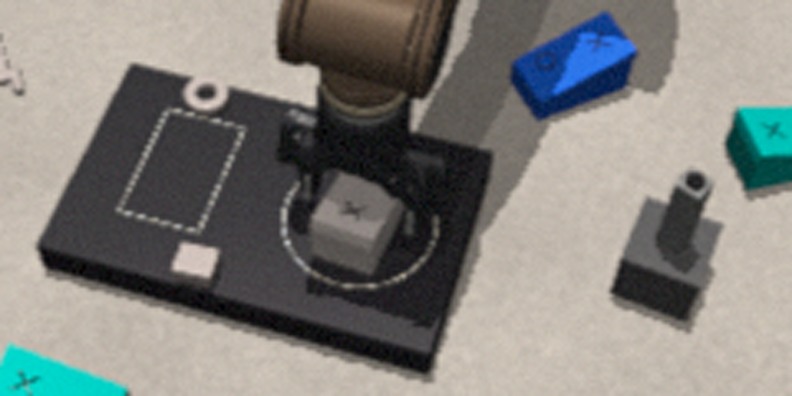

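The fingers straddle the wedge at crop (355,215), one on each side. Closing.

```bash
python3 -m pendant '[{"dx":0.1,"dy":0,"dz":0.1,"twist":0},{"dx":0.1,"dy":0,"dz":0.1,"twist":0},{"dx":0.1,"dy":0,"dz":0.1,"twist":0},{"dx":0.1,"dy":0,"dz":0.1,"twist":0},{"dx":0.1,"dy":0,"dz":0.1,"twist":0},{"dx":0.1,"dy":0,"dz":0.1,"twist":0},{"dx":0.1,"dy":0,"dz":0.1,"twist":0},{"dx":0.1,"dy":0,"dz":0.1,"twist":0}]' 50 50
python3 -c "
from h import *
goto(.4983,-.1549,.046,172.8)"
```

```text
time: 3.95
eef_pos: [0.5262, 0.0153, 0.0467]
tcp_rot: [0.11, 0.994, 0.001, 0.001]
contact_force: [-0.9, 3.5, 7.0]
opening: 0.651
finger_force: 56.5
cm [ -1.   -17.22   0.05] twist -5.42 t 3.95 at [0.5262 0.0153 0.0467] F [-0.9  3.5  7. ] op 0.651
```

```bash
python3 -m pendant '[{"dx":-0.1,"dy":-1.5,"dz":0,"twist":0},{"dx":-0.2,"dy":-3.5,"dz":0,"twist":-1},{"dx":-0.4,"dy":-6,"dz":0,"twist":-2},{"dx":-0.6,"dy":-8.5,"dz":0,"twist":-3},{"dx":-0.7,"dy":-11,"dz":0,"twist":-4},{"dx":-0.9,"dy":-13.5,"dz":0,"twist":-5},{"dx":-1,"dy":-15.5,"dz":0,"twist":-5.4},{"dx":-1.1,"dy":-17,"dz":0,"twist":-5.4},{"dx":-1.1,"dy":-17.3,"dz":0,"twist":-5.4},{"dx":-1.1,"dy":-17.3,"dz":0,"twist":-5.4}]'
python3 -c "
from h import *
goto(.4992,-.1556,.046,172.8)"
```

```text
time: 5.2
eef_pos: [0.4995, -0.1562, 0.0467]
tcp_rot: [0.064, 0.998, 0.001, 0.001]
contact_force: [0.8, 3.7, 6.5]
opening: 0.649
finger_force: 56.6
cm [0.03 0.05 0.07] twist -0.09 t 5.2 at [ 0.4995 -0.1562  0.0467] F [0.8 3.7 6.5] op 0.649
```

```bash
python3 -m pendant '[{"dx":0,"dy":0,"dz":-0.05,"twist":0},{"dx":0,"dy":0,"dz":-0.05,"twist":0},{"dx":0,"dy":0,"dz":-0.05,"twist":0},{"dx":0,"dy":0,"dz":-0.05,"twist":0},{"dx":0,"dy":0,"dz":-0.05,"twist":0},{"dx":0,"dy":0,"dz":-3,"twist":0},{"dx":0,"dy":0,"dz":-8,"twist":0},{"dx":0,"dy":0,"dz":-13,"twist":0},{"dx":0,"dy":0,"dz":-18,"twist":0},{"dx":0,"dy":0,"dz":-18,"twist":0}]' 100
python3 -c "
from h import *
goto(.513,.2815,.235,172.8)"
```

```text
time: 6.45
eef_pos: [0.501, -0.1577, 0.2314]
tcp_rot: [0.063, 0.998, -0.002, 0.005]
contact_force: [0.2, -0.4, -0.1]
opening: 1.003
finger_force: 0.0
cm [ 4.29 43.72 -0.59] twist 0.03 t 6.45 at [ 0.501  -0.1577  0.2314] F [ 0.2 -0.4 -0.1] op 1.003
```

```bash
python3 -m pendant '[{"dx":2,"dy":20,"dz":-0.5,"twist":0},{"dx":2,"dy":20,"dz":-0.5,"twist":0},{"dx":2,"dy":20,"dz":-0.5,"twist":0},{"dx":2,"dy":20,"dz":-0.5,"twist":0},{"dx":2,"dy":20,"dz":-0.5,"twist":0}]'
python3 - <<'E'
from h import *
c=cam('top');im=c['img'];P=pts(c);X,Y,Z=P[...,0],P[...,1],P[...,2]
q=(Z>.055)&(Z<.12)&(Y<-.1)&(Y>-.22)&(X>.42)&(X<.58);print('wedge d',rect(P[q][:,:2]))
b=cam('scene');Q=pts(b);q=(Q[...,2]>.055)&(Q[...,2]<.12)&(Q[...,1]<-.1)&(Q[...,1]>-.22)&(Q[...,0]>.42)&(Q[...,0]<.58);print('wedge scene',rect(Q[q][:,:2]))
A=cv2.resize(im[160:270,285:365],None,fx=5,fy=5,interpolation=cv2.INTER_CUBIC)
B=cv2.resize(im[180:245,115:180],(550,550),interpolation=cv2.INTER_CUBIC)
B2=cv2.resize(b['img'][185:250,355:420],(550,550),interpolation=cv2.INTER_CUBIC)
cv2.imwrite('pics/chk1.png',cv2.resize(np.hstack([A,B,B2]),(790,290),interpolation=cv2.INTER_AREA)[:,:,::-1] if False else np.hstack([cv2.resize(A,(240,330)),cv2.resize(B,(270,330)),cv2.resize(B2,(270,330))])[:,:,::-1])
goto(.513,.2815,.235,172.8)
E
```

```text
time: 7.08
eef_pos: [0.5032, 0.0451, 0.2295]
tcp_rot: [0.062, 0.998, -0.0, -0.001]
contact_force: [-1.0, -0.3, -1.0]
opening: 1.0
finger_force: 0.0
wedge d [ 487.6 -154.8   56.5  127.8   82.7]
wedge scene [ 487.7 -154.7   57.3  131.2   82.7]
cm [ 2.05 23.72 -0.52] twist -0.03 t 7.175 at [0.5035 0.0436 0.2299] F [-0.3 -0.5  0.1] op 1.0
```

View pics/chk1.png

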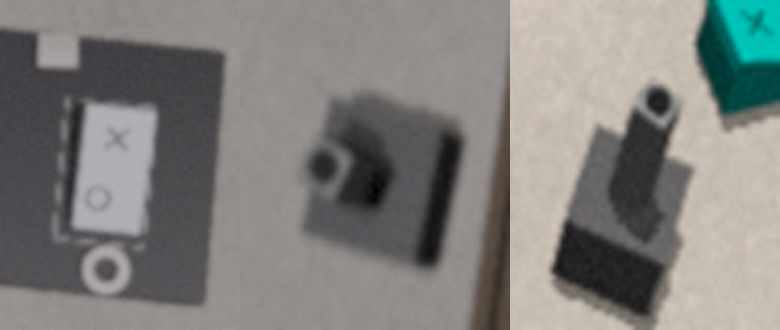

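The wedge sits centred in the outline with matching yaw: rectangle at crop (52–155, 97–245), ring at (98,198), bearing untouched at (106,270). The gauge barrel top is at (327,168) in the middle crop and (657,103) in the right crop. I still need the barrel's yaw.

```bash
python3 - <<'E'
from h import *
for n in('top','scene'):
    c=cam(n);P=pts(c)
    for dz in(.003,.006):
        q=(abs(P[...,2]-.148)<dz)&(P[...,1]>.24)&(P[...,1]<.32)&(P[...,0]>.47)&(P[...,0]<.56);p=P[q][:,:2]
        print(n,q.sum(),rect(p),p.mean(0).round(4),np.ptp(p,0).round(4))
    q=(P[...,2]>.062)&(P[...,2]<.12)&(P[...,1]<-.1)&(P[...,1]>-.22)&(P[...,0]>.42)&(P[...,0]<.58);print('wedge',rect(P[q][:,:2]))
    # ray-cast contour of dark barrel top via depth mask
    m=(q*0).astype(np.uint8); 
    q=(P[...,2]>.142)&(P[...,2]<.155)&(P[...,1]>.24)&(P[...,1]<.32)&(P[...,0]>.47)&(P[...,0]<.56)
    k=max(cv2.findContours(q.astype(np.uint8),0,1)[0],key=cv2.contourArea)
    v,u=np.where(q); W=np.array([onz(c,a,b,.148)[:2] for a,b in zip(u,v)]); print('cast',rect(W),W.mean(0).round(4))
    th=np.radians(np.arange(0,90,5)); d=W-W.mean(0)
    print([(int(np.degrees(t)),round(1e3*max(np.ptp(d@[np.cos(t),np.sin(t)]),np.ptp(d@[-np.sin(t),np.cos(t)])),1)) for t in th])
E
```

```text
top 86 [512.4 281.   23.9  24.1  57.4] [0.5125 0.2804] [0.0299 0.03  ]
top 113 [512.5 281.   23.9  24.3  57.4] [0.5124 0.2801] [0.0299 0.03  ]
wedge [ 499.9 -156.3   56.4  102.8   82.7]
cast [512.2 280.2  25.6  23.3  62.3] [0.5125 0.2803]
[(0, np.float64(30.0)), (5, np.float64(30.7)), (10, np.float64(31.2)), (14, np.float64(31.4)), (20, np.float64(31.4)), (25, np.float64(31.2)), (29, np.float64(30.7)), (35, np.float64(29.9)), (40, np.float64(29.0)), (45, np.float64(27.8)), (50, np.float64(26.7)), (55, np.float64(25.4)), (59, np.float64(25.2)), (65, np.float64(26.2)), (70, np.float64(27.3)), (75, np.float64(28.2)), (80, np.float64(28.9)), (85, np.float64(29.4))]
scene 56 [513.6 280.6  23.9  26.2  57.8] [0.5139 0.2806] [0.0307 0.0283]
scene 76 [513.7 280.8  24.3  26.2  57.8] [0.5152 0.2809] [0.0332 0.0283]
wedge [ 499.5 -156.    57.5  106.8   82.9]
cast [515.7 280.3  24.6  29.3  56.4] [0.5152 0.2809]
[(0, np.float64(35.2)), (5, np.float64(35.4)), (10, np.float64(35.3)), (14, np.float64(34.9)), (20, np.float64(34.3)), (25, np.float64(33.5)), (29, np.float64(32.3)), (35, np.float64(31.5)), (40, np.float64(31.0)), (45, np.float64(30.3)), (50, np.float64(29.4)), (55, np.float64(29.2)), (59, np.float64(29.3)), (65, np.float64(30.4)), (70, np.float64(31.8)), (75, np.float64(33.0)), (80, np.float64(34.0)), (85, np.float64(34.7))]
```

```bash
python3 -m pendant '[{"dx":2.1,"dy":23.7,"dz":-0.5,"twist":10},{"dx":2.1,"dy":23.7,"dz":-0.5,"twist":20},{"dx":2.1,"dy":23.7,"dz":-0.5,"twist":24.8},{"dx":2.1,"dy":23.7,"dz":-0.5,"twist":24.8},{"dx":2.1,"dy":23.7,"dz":-0.5,"twist":24.8},{"dx":2.1,"dy":23.7,"dz":-0.5,"twist":24.8},{"dx":2.1,"dy":23.7,"dz":-0.5,"twist":24.8}]' 100 60
python3 -c "
from h import *
goto(.5127,.2807,.091,148)"
```

```text
time: 8.15
eef_pos: [0.5129, 0.2806, 0.2353]
tcp_rot: [0.277, 0.961, -0.0, -0.0]
contact_force: [0.8, -0.2, 0.1]
opening: 0.999
finger_force: 0.0
cm [2.000e-02 1.000e-02 1.443e+01] twist -0.13 t 8.15 at [0.5129 0.2806 0.2353] F [ 0.8 -0.2  0.1] op 0.999
```

```bash
python3 -m pendant '[{"dx":0,"dy":0,"dz":5,"twist":0},{"dx":0,"dy":0,"dz":9,"twist":0},{"dx":0,"dy":0,"dz":12,"twist":0},{"dx":0,"dy":0,"dz":14.4,"twist":0},{"dx":0,"dy":0,"dz":14.4,"twist":0},{"dx":0,"dy":0,"dz":14.4,"twist":0}]' 100 
python3 -m pendant '[{"dx":0,"dy":0,"dz":0.01,"twist":0},{"dx":0,"dy":0,"dz":0.01,"twist":0},{"dx":0,"dy":0,"dz":0.01,"twist":0},{"dx":0,"dy":0,"dz":0.01,"twist":0},{"dx":0,"dy":0,"dz":0.01,"twist":0},{"dx":0,"dy":0,"dz":0.01,"twist":0},{"dx":0,"dy":0,"dz":0.01,"twist":0},{"dx":0,"dy":0,"dz":0.01,"twist":0},{"dx":0,"dy":0,"dz":0.01,"twist":0},{"dx":0,"dy":0,"dz":0.01,"twist":0}]' 5 20
python3 -c "
from h import *
goto(.5127,.2807,.091,148);print(ctrl.get_state()['wrist_torque'])"
```

```text
time: 8.9
eef_pos: [0.5134, 0.2818, 0.0928]
tcp_rot: [0.276, 0.961, 0.001, 0.001]
contact_force: [-0.2, 0.9, -0.0]
opening: 1.005
finger_force: 0.0
time: 10.15
eef_pos: [0.5126, 0.2824, 0.0918]
tcp_rot: [0.275, 0.961, 0.0, 0.0]
contact_force: [-1.9, -0.9, 4.6]
opening: 0.279
finger_force: 27.0
cm [-0.1  -0.14  0.08] twist 0.02 t 10.15 at [0.5126 0.2824 0.0918] F [-1.9 -0.9  4.6] op 0.279
[-0.09869824  0.24526389  0.01452874]
```

```bash
python3 -m pendant '[{"dx":0,"dy":0,"dz":-0.5,"twist":0},{"dx":0,"dy":0,"dz":-1.2,"twist":0},{"dx":0,"dy":0,"dz":-2,"twist":0},{"dx":0,"dy":0,"dz":-2.5,"twist":0},{"dx":0,"dy":0,"dz":-2.5,"twist":0},{"dx":0,"dy":0,"dz":-2.5,"twist":0}]' - 20
python3 -c "
from h import *
goto(.5126,.2824,.0918,148)"
python3 -m pendant '[{"dx":0.3,"dy":0,"dz":0,"twist":0},{"dx":0.6,"dy":0,"dz":0,"twist":0},{"dx":0.6,"dy":0,"dz":0,"twist":0},{"dx":0.6,"dy":0,"dz":0,"twist":0}]' - 20
python3 -c "
from h import *
goto(.5126,.2824,.0918,148)
c=cam('scene');im=c['img'];cv2.imwrite('pics/tilt1.png',cv2.resize(im[140:260,330:450],(600,600),interpolation=cv2.INTER_CUBIC)[:,:,::-1])"
```

```text
time: 10.9
eef_pos: [0.5123, 0.2823, 0.1163]
tcp_rot: [0.275, 0.961, -0.0, -0.0]
contact_force: [-0.8, -0.6, -1.4]
opening: 0.279
finger_force: 26.3
cm [-0.03  0.03  2.45] twist 0.02 t 10.9 at [0.5123 0.2823 0.1163] F [-0.8 -0.6 -1.4] op 0.279
time: 11.4
eef_pos: [0.5076, 0.285, 0.1164]
tcp_rot: [0.275, 0.961, -0.0, 0.0]
contact_force: [2.8, -4.3, -2.2]
opening: 0.281
finger_force: 25.9
cm [-0.56  0.04  2.46] twist 0.04 t 11.4 at [0.5076 0.285  0.1164] F [ 2.8 -4.3 -2.2] op 0.281
```

View pics/tilt1.png

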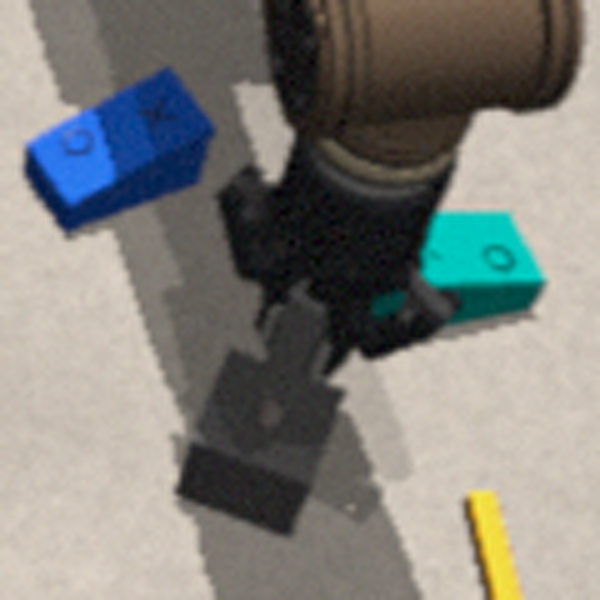

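The scene crop shows the barrel held between the fingers, its lower end at about (295,375) just above the hole at (270,410). The force on the tool is about 4.7 N against the push, so the nose is on the hole's rim. I'll keep pushing to tilt the gauge.

```bash
python3 -m pendant '[{"dx":0.2,"dy":0,"dz":0,"twist":0},{"dx":0.4,"dy":0,"dz":0,"twist":0},{"dx":0.6,"dy":0,"dz":0,"twist":0},{"dx":0.6,"dy":0,"dz":0,"twist":0}]' - 20
python3 -m pendant '[{"dx":0.2,"dy":0,"dz":0,"twist":0},{"dx":0.4,"dy":0,"dz":0,"twist":0},{"dx":0.6,"dy":0,"dz":0,"twist":0},{"dx":0.8,"dy":0,"dz":0,"twist":0},{"dx":1,"dy":0,"dz":0,"twist":0},{"dx":1,"dy":0,"dz":0,"twist":0},{"dx":1,"dy":0,"dz":0,"twist":0}]' - 20
python3 -c "
from h import *
goto(.5123,.2823,.1163,148)"
```

```text
time: 11.95
eef_pos: [0.502, 0.2888, 0.1165]
tcp_rot: [0.275, 0.961, -0.0, -0.0]
contact_force: [1.9, -3.6, -1.1]
opening: 0.279
finger_force: 26.0
time: 12.82
eef_pos: [0.4936, 0.2943, 0.1165]
tcp_rot: [0.276, 0.961, 0.0, -0.0]
contact_force: [2.3, -1.7, -2.4]
opening: 0.274
finger_force: 25.8
cm [-2.22 -0.03  0.02] twist 0.01 t 12.825 at [0.4936 0.2943 0.1165] F [ 2.3 -1.7 -2.4] op 0.274
```

```bash
python3 -m pendant '[{"dx":0,"dy":0,"dz":-0.01,"twist":0},{"dx":0,"dy":0,"dz":-1,"twist":0},{"dx":0,"dy":0,"dz":-3,"twist":0},{"dx":0,"dy":0,"dz":-6,"twist":0},{"dx":0,"dy":0,"dz":-10,"twist":10},{"dx":0,"dy":0,"dz":-12,"twist":20},{"dx":0,"dy":0,"dz":-12,"twist":30},{"dx":0,"dy":0,"dz":-12,"twist":40},{"dx":0,"dy":0,"dz":-12,"twist":50},{"dx":0,"dy":0,"dz":-12,"twist":58}]' - 60
python3 -m pendant '[{"dx":0.01,"dy":0,"dz":0,"twist":0},{"dx":0.01,"dy":0,"dz":0,"twist":0}]'
python3 - <<'E'
from h import *
goto(.4936,.2943,.2365,90);s=ctrl.get_state();print(s['qpos'].round(2))
c=cam('scene');b=cam('top');P=pts(c)
np.savez('t.npz',P=P,im=c['img'],Pt=pts(b),it=b['img'])
e=s['eef_pos'];K=np.array(c['camera_matrix']);R=Rn.from_quat(c['rotation']).as_matrix();pc=R.T@(e-np.array(c['xyz']));u=K[0,2]+K[0,0]*pc[0]/-pc[2];v=K[1,2]-K[1,1]*pc[1]/-pc[2];print('tcp px',u,v)
u,v=int(u),int(v)
cv2.imwrite('pics/tilt2.png',cv2.resize(c['img'][v-50:v+60,u-55:u+55],(600,600),interpolation=cv2.INTER_CUBIC)[:,:,::-1])
E
```

```text
time: 14.08
eef_pos: [0.4934, 0.2946, 0.2383]
tcp_rot: [0.709, 0.706, 0.001, -0.0]
contact_force: [-0.8, 0.5, -1.0]
opening: 0.274
finger_force: 63.0
time: 14.32
eef_pos: [0.4937, 0.2944, 0.2374]
tcp_rot: [0.706, 0.708, 0.0, -0.0]
contact_force: [-1.0, 0.4, -0.9]
opening: 0.273
finger_force: 63.0
cm [-0.01 -0.01  0.09] twist 0.14 t 14.325 at [0.4937 0.2944 0.2374] F [-1.   0.4 -0.9] op 0.273
[0.36 0.06 1.82 0.   1.26 0.36]
tcp px 404.0241089564808 178.48336220010395
```

View pics/tilt2.png

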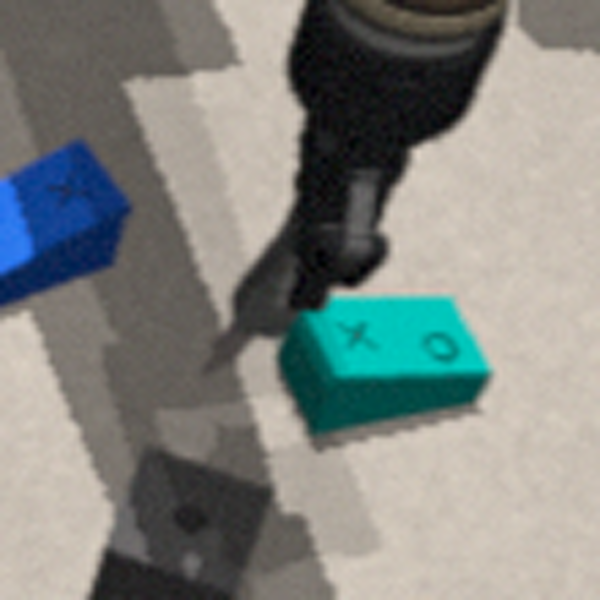

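The gauge is clearly tilted, with its tip at crop (208,372), i.e. pixel (387.1,196.2), and its axis running up to the fingers at about (290,270). I'll work out the angle.

```bash
cat > tip.py <<'E'
from h import *
d=np.load('t.npz');P=d['P'];c=cam('scene')
def onx(c,u,v,x):
    o,r=ray(c,u,v); return o+r*(x-o[0])/r[0]
def ray(c,u,v):
    K=np.array(c['camera_matrix']);r=np.array([(u-K[0,2])/K[0,0],-(v-K[1,2])/K[1,1],-1]);return np.array(c['xyz']),Rn.from_quat(c['rotation']).as_matrix()@r
s=ctrl.get_state()['eef_pos'];t=onx(c,387.1,196.2,s[0]);print('tip',t.round(4))
g=s+[0,0,.020];v=g-t;print('axis from tip to grasp',v.round(4),np.linalg.norm(v),np.degrees(np.arctan2(v[1],v[2])))
X,Y,Z=P[...,0],P[...,1],P[...,2]
q=(abs(X-s[0])<.03)&(Z>.135)&(Z<s[2]-.002)&(Y>.2)&(Y<.36)
p=P[q];print(len(p))
for a in np.arange(.14,.24,.008):
    w=p[(p[:,2]>=a)&(p[:,2]<a+.008)]
    if len(w): print(round(a,3),len(w),w.mean(0).round(4),np.ptp(w[:,1]).round(4),np.ptp(w[:,0]).round(4))
v,u=np.where(q);L=np.stack([u,v],1);W=np.array([onx(c,*k,s[0]-0.0) for k in L]);
for a in np.arange(.14,.24,.008):
    w=W[(W[:,2]>=a)&(W[:,2]<a+.008)]
    if len(w): print('silh',round(a,3),((w[:,1].min()+w[:,1].max())/2).round(4),np.ptp(w[:,1]).round(4),len(w))
E
python3 tip.py
```

```text
tip [0.4937 0.2699 0.157 ]
axis from tip to grasp [0.     0.0243 0.0997] 0.10259833668617512 13.710030474057978
123
0.156 4 [0.4943 0.2693 0.162 ] 0.0029 0.0073
0.164 4 [0.4972 0.271  0.1696] 0.0031 0.003
0.172 4 [0.4953 0.2694 0.1767] 0.003 0.0054
0.18 12 [0.4988 0.2733 0.184 ] 0.0117 0.0046
0.188 12 [0.4984 0.2749 0.1923] 0.0104 0.0071
0.196 5 [0.4983 0.2757 0.1986] 0.0099 0.0085
0.204 11 [0.5051 0.2826 0.2095] 0.0199 0.0038
0.212 26 [0.5025 0.2779 0.2166] 0.0251 0.0217
0.22 33 [0.5021 0.2799 0.2242] 0.0238 0.0231
0.228 12 [0.4991 0.2767 0.2306] 0.0131 0.0241
silh 0.156 0.2711 0.005 5
silh 0.164 0.2702 0.0049 5
silh 0.172 0.2741 0.0131 10
silh 0.18 0.2756 0.0131 12
silh 0.188 0.2827 0.0241 15
silh 0.196 0.2844 0.0263 21
silh 0.204 0.2846 0.027 23
silh 0.212 0.2809 0.0231 18
silh 0.22 0.2716 0.0079 7
silh 0.228 0.2715 0.0047 5
silh 0.236 0.2717 0.0008 2
```

```bash
python3 - <<'E'
from h import *
d=np.load('t.npz');P=d['Pt']
q=(abs(P[...,0]-.494)<.03)&(P[...,2]>.14)&(P[...,2]<.236)&(P[...,1]>.22)&(P[...,1]<.33)
p=P[q]
for a in np.arange(.144,.24,.008):
    w=p[(p[:,2]>=a)&(p[:,2]<a+.008)]
    if len(w): print('top',round(a,3),len(w),w.mean(0).round(4),w[:,1].min().round(4),w[:,1].max().round(4))
# -y barrel face: plane fit, points in front of the axis
for n,P in(('top',d['Pt']),('scene',d['P'])):
    for lo,hi in((.20,.222),(.196,.23)):
        q=(abs(P[...,0]-.494)<.011)&(P[...,2]>lo)&(P[...,2]<hi)&(P[...,1]>.25)&(P[...,1]<.30);w=P[q]
        if len(w)>5:
            A=np.c_[w[:,2],np.ones(len(w))];k,*_=np.linalg.lstsq(A,w[:,1],rcond=None);r=w[:,1]-A@k
            print(n,len(w),'face tilt',np.degrees(np.arctan(k[0])).round(1),'rms',r.std().round(4))
E
```

```text
top 0.16 5 [0.4933 0.2687 0.1644] 0.2673 0.2706
top 0.168 3 [0.4949 0.2685 0.1711] 0.2676 0.2691
top 0.176 6 [0.4939 0.2691 0.1809] 0.2675 0.2707
top 0.184 17 [0.4932 0.271  0.1877] 0.2688 0.2738
top 0.192 5 [0.4941 0.2717 0.1973] 0.2711 0.2726
top 0.208 18 [0.4941 0.2697 0.2123] 0.2682 0.2712
top 0.216 31 [0.4934 0.2716 0.2194] 0.2692 0.2766
top 0.224 27 [0.4934 0.2737 0.228 ] 0.2722 0.2779
top 0.232 17 [0.4904 0.2762 0.2342] 0.2736 0.2844
top 35 face tilt 10.8 rms 0.001
top 63 face tilt 7.2 rms 0.0013
scene 26 face tilt -29.0 rms 0.0052
scene 43 face tilt -5.1 rms 0.0057
```

```bash
python3 - <<'E'
from h import *
from scipy.stats import theilslopes
for n in('top','scene'):
    D=[];
    for i in range(8):
        c=cam(n);D.append(c['depth'])
    c['depth']=np.median(D,0);P=pts(c);np.save(f'm_{n}.npy',P)
    q=(abs(P[...,0]-.494)<.014)&(P[...,2]>.15)&(P[...,2]<.25)&(P[...,1]>.25)&(P[...,1]<.32)
    vs=np.unique(np.where(q)[0])
    w=P[q]
    if n=='top':
        for lo,hi in((.21,.234),(.212,.245),(.208,.23)):
            k=w[(w[:,2]>lo)&(w[:,2]<hi)&(abs(w[:,0]-.494)<.009)];r=theilslopes(k[:,1],k[:,2]);print(lo,hi,len(k),np.degrees(np.arctan(r[0])).round(1),np.degrees(np.arctan(r[2:])).round(1),'y@.22',r[1]+.22*r[0])
        for a in np.arange(.15,.25,.005):
            k=w[(w[:,2]>=a)&(w[:,2]<a+.005)]
            if len(k):print(round(a,3),len(k),np.median(k,0).round(4))
    else:
        # silhouettes per row: left/right edges of gauge pixels
        for v in vs:
            u=np.where(q[v])[0];print(v,u.min(),u.max(),np.median(P[v,u],0).round(4))
E
```

```text
0.21 0.234 58 13.3 [12.6 13.9] y@.22 0.2712393501603357
0.212 0.245 78 12.9 [12.5 13.3] y@.22 0.2713572475591708
0.208 0.23 49 13.0 [12.2 13.8] y@.22 0.2709867790420015
0.16 4 [0.4928 0.268  0.162 ]
0.165 3 [0.4937 0.2686 0.1668]
0.17 2 [0.4946 0.2695 0.1702]
0.175 2 [0.4896 0.2699 0.1793]
0.18 8 [0.4938 0.2693 0.1819]
0.185 7 [0.4925 0.2701 0.1867]
0.19 7 [0.4943 0.271  0.1928]
0.195 4 [0.4952 0.2718 0.1967]
0.21 20 [0.492  0.2698 0.212 ]
0.215 17 [0.4949 0.2709 0.2179]
0.22 11 [0.4947 0.2718 0.2222]
0.225 23 [0.4924 0.2734 0.2269]
0.23 15 [0.492  0.2745 0.2327]
0.235 18 [0.4949 0.2753 0.2366]
0.24 20 [0.4925 0.2766 0.2429]
0.245 18 [0.4943 0.2778 0.2471]
173 398 398 [0.4862 0.2775 0.2462]
174 397 398 [0.4885 0.2767 0.2448]
175 396 398 [0.4885 0.2763 0.2409]
176 395 398 [0.4899 0.2757 0.2385]
177 395 398 [0.4938 0.2756 0.2393]
178 394 398 [0.4955 0.2749 0.2373]
179 393 400 [0.5008 0.2756 0.24  ]
180 392 399 [0.5001 0.2743 0.2349]
181 392 399 [0.5029 0.2745 0.2344]
182 392 399 [0.505  0.2748 0.2334]
183 392 399 [0.506  0.2754 0.2309]
184 392 400 [0.5063 0.2774 0.2273]
185 392 403 [0.5058 0.282  0.2232]
186 392 402 [0.5059 0.2814 0.2199]
187 391 402 [0.5061 0.2813 0.2156]
188 390 401 [0.5058 0.2799 0.2111]
189 390 400 [0.5005 0.2813 0.1992]
190 389 399 [0.5002 0.2746 0.1945]
191 388 394 [0.4987 0.2733 0.189 ]
192 388 393 [0.4999 0.2728 0.1852]
193 388 392 [0.4993 0.2725 0.1801]
194 387 391 [0.4968 0.2719 0.1715]
195 387 389 [0.4959 0.2702 0.1662]
196 386 388 [0.4971 0.2686 0.1625]
```

Tilt is 13.0°, about 2° short. I'll put the nose back over the rim along the same path and push about 3 mm further.

```bash
python3 -m pendant '[{"dx":0,"dy":0,"dz":0,"twist":-10},{"dx":0,"dy":0,"dz":0,"twist":-20},{"dx":0,"dy":0,"dz":0,"twist":-30},{"dx":0,"dy":0,"dz":0,"twist":-40},{"dx":0,"dy":0,"dz":0,"twist":-50},{"dx":0,"dy":0,"dz":0,"twist":-58},{"dx":0,"dy":0,"dz":0,"twist":-58},{"dx":0,"dy":0,"dz":0,"twist":-58}]' - 60
python3 -c "
from h import *
goto(.4936,.2943,.1165,148)"
```

```text
time: 16.27
eef_pos: [0.4937, 0.2941, 0.2364]
tcp_rot: [0.276, 0.961, -0.0, -0.0]
contact_force: [-0.5, -0.4, -1.8]
opening: 0.27
finger_force: 63.0
cm [2.000e-02 1.000e-02 1.199e+01] twist -0.09 t 16.275 at [0.4937 0.2941 0.2364] F [-0.5 -0.4 -1.8] op 0.27
```

```bash
python3 -m pendant '[{"dx":-0.1,"dy":0,"dz":4,"twist":0},{"dx":-0.1,"dy":0,"dz":7,"twist":0},{"dx":-0.1,"dy":0,"dz":9,"twist":0},{"dx":-0.1,"dy":0,"dz":10.5,"twist":0},{"dx":-0.1,"dy":0,"dz":12,"twist":0},{"dx":-0.1,"dy":0,"dz":12,"twist":0},{"dx":-0.1,"dy":0,"dz":12,"twist":0}]' - 60
python3 -m pendant '[{"dx":0.01,"dy":0,"dz":0,"twist":0},{"dx":0.1,"dy":0,"dz":0,"twist":0},{"dx":0.2,"dy":0,"dz":0,"twist":0},{"dx":0.3,"dy":0,"dz":0,"twist":0},{"dx":0.4,"dy":0,"dz":0,"twist":0},{"dx":0.4,"dy":0,"dz":0,"twist":0},{"dx":0.4,"dy":0,"dz":0,"twist":0}]' - 20
python3 -c "
from h import *
goto(.4936,.2943,.1165,148)"
```

```text
time: 17.15
eef_pos: [0.4951, 0.2938, 0.1173]
tcp_rot: [0.276, 0.961, 0.0, 0.001]
contact_force: [-0.8, 0.7, -0.6]
opening: 0.276
finger_force: 62.9
time: 18.02
eef_pos: [0.4931, 0.2949, 0.117]
tcp_rot: [0.275, 0.961, 0.0, 0.003]
contact_force: [4.9, -3.6, -1.7]
opening: 0.274
finger_force: 62.9
cm [-0.07 -0.03  0.05] twist 0.05 t 18.025 at [0.4931 0.2949 0.117 ] F [ 4.9 -3.6 -1.7] op 0.274
```

```bash
python3 -m pendant '[{"dx":0.01,"dy":0,"dz":0,"twist":0},{"dx":0.01,"dy":0,"dz":0,"twist":0},{"dx":0.2,"dy":0,"dz":0,"twist":0},{"dx":0.2,"dy":0,"dz":0,"twist":0},{"dx":0.2,"dy":0,"dz":0,"twist":0}]' 4 20
python3 -c "
from h import *
goto(.4936,.2943,.1165,148)"
```

```text
time: 18.65
eef_pos: [0.4922, 0.2954, 0.1171]
tcp_rot: [0.275, 0.961, -0.0, 0.004]
contact_force: [6.4, -5.0, -2.6]
opening: 0.271
finger_force: 62.7
cm [-0.17 -0.02  0.06] twist 0.08 t 18.65 at [0.4922 0.2954 0.1171] F [ 6.4 -5.  -2.6] op 0.271
```

```bash
python3 -m pendant '[{"dx":0.1,"dy":0,"dz":0,"twist":0},{"dx":0.2,"dy":0,"dz":0,"twist":0},{"dx":0.2,"dy":0,"dz":0,"twist":0}]'
python3 -m pendant '[{"dx":0.1,"dy":0,"dz":0,"twist":0},{"dx":0.2,"dy":0,"dz":0,"twist":0},{"dx":0.2,"dy":0,"dz":0,"twist":0}]'
python3 -c "
from h import *
goto(.4936,.2943,.1165,148)"
```

```text
time: 19.02
eef_pos: [0.491, 0.296, 0.1171]
tcp_rot: [0.275, 0.961, -0.001, 0.004]
contact_force: [8.1, -6.5, -3.5]
opening: 0.272
finger_force: 62.7
time: 19.4
eef_pos: [0.4888, 0.2973, 0.1171]
tcp_rot: [0.275, 0.961, -0.001, 0.004]
contact_force: [6.2, -5.3, -2.9]
opening: 0.275
finger_force: 62.7
cm [-0.56 -0.    0.07] twist 0.08 t 19.4 at [0.4888 0.2973 0.1171] F [ 6.2 -5.3 -2.9] op 0.275
```

```bash
python3 -m pendant '[{"dx":-0.3,"dy":0,"dz":0,"twist":0},{"dx":-0.3,"dy":0,"dz":-1,"twist":0},{"dx":-0.3,"dy":0,"dz":-3,"twist":0},{"dx":-0.3,"dy":0,"dz":-6,"twist":0},{"dx":-0.3,"dy":0,"dz":-10,"twist":10},{"dx":-0.3,"dy":0,"dz":-12,"twist":20},{"dx":-0.3,"dy":0,"dz":-12,"twist":30},{"dx":-0.3,"dy":0,"dz":-12,"twist":40},{"dx":-0.3,"dy":0,"dz":-12,"twist":50},{"dx":-0.3,"dy":0,"dz":-12,"twist":58}]' - 60
python3 -m pendant '[{"dx":0.01,"dy":0,"dz":0,"twist":0},{"dx":0.01,"dy":0,"dz":0,"twist":0},{"dx":0.01,"dy":0,"dz":0,"twist":0}]'
cat > meas.py <<'E'
from h import *
from scipy.stats import theilslopes
s=ctrl.get_state();e=s['eef_pos'];print(e.round(4),s['tcp_rot'].round(4),s['contact_force'].round(1),s['time'])
D=[]
for i in range(8):
    c=cam('top');D.append(c['depth'])
c['depth']=np.median(D,0);P=pts(c)
# relative to tcp (tool x yaw 90): x across, y along tool x
A=P-e
w=A[(abs(A[...,0])<.009)&(A[...,2]>-.09)&(A[...,2]<.02)&(A[...,1]>-.045)&(A[...,1]<.02)]
for lo,hi in((-.027,-.003),(-.025,.008),(-.029,-.007)):
    k=w[(w[:,2]>lo)&(w[:,2]<hi)];r=theilslopes(k[:,1],k[:,2]);print(len(k),np.degrees(np.arctan(r[0])).round(1),np.degrees(np.arctan(r[2:])).round(1))
for a in np.arange(-.09,.01,.005):
    k=w[(w[:,2]>=a)&(w[:,2]<a+.005)]
    if len(k):print(round(a,3),len(k),np.median(k,0).round(4))
E
python3 meas.py
```

```text
time: 20.65
eef_pos: [0.4879, 0.298, 0.2379]
tcp_rot: [0.708, 0.706, 0.0, -0.001]
contact_force: [0.0, 0.8, -0.3]
opening: 0.274
finger_force: 62.9
time: 21.02
eef_pos: [0.4885, 0.2976, 0.2367]
tcp_rot: [0.707, 0.708, 0.0, -0.0]
contact_force: [-0.5, -0.8, -0.5]
opening: 0.275
finger_force: 62.9
[0.4885 0.2976 0.2367] [ 7.065e-01  7.077e-01  1.000e-04 -1.000e-04] [-0.5 -0.8 -0.5] 21.025
58 16.5 [15.5 17.4]
87 16.0 [15.4 16.5]
45 15.6 [14.4 16.9]
-0.08 1 [-0.0014 -0.0319 -0.0756]
-0.075 3 [ 0.0008 -0.0309 -0.0718]
-0.07 4 [ 0.0005 -0.0301 -0.0678]
-0.065 1 [-0.0019 -0.0288 -0.0641]
-0.06 5 [ 0.0021 -0.0294 -0.0568]
-0.055 9 [-0.0002 -0.0288 -0.0513]
-0.05 8 [-0.0016 -0.0271 -0.0475]
-0.045 9 [ 0.0014 -0.0254 -0.0424]
-0.04 6 [ 0.0001 -0.0248 -0.0373]
-0.025 10 [-0.0008 -0.0273 -0.0223]
-0.02 17 [ 0.0002 -0.0254 -0.0168]
-0.015 12 [-0.0012 -0.0243 -0.0127]
-0.01 15 [-0.0003 -0.0226 -0.0069]
-0.005 11 [-0.0026 -0.0214 -0.0028]
0.0 14 [ 0.0011 -0.0201  0.0028]
0.005 13 [ 0.0009 -0.0185  0.0066]
```

Tilt is now about 15.8°, close enough to 15°. Next I'll carry the gauge to a hover point above the spot.

```bash
python3 -m pendant '[{"dx":-4,"dy":-0.4,"dz":0,"twist":-10},{"dx":-9,"dy":-1,"dz":0,"twist":-20},{"dx":-14,"dy":-1.6,"dz":0,"twist":-30},{"dx":-19,"dy":-2.1,"dz":0,"twist":-40},{"dx":-24,"dy":-2.7,"dz":0,"twist":-50},{"dx":-29,"dy":-3.3,"dz":0,"twist":-60},{"dx":-34,"dy":-3.8,"dz":0,"twist":-70},{"dx":-39,"dy":-4.4,"dz":0,"twist":-80},{"dx":-43.6,"dy":-4.9,"dz":0,"twist":-82.8},{"dx":-43.6,"dy":-4.9,"dz":0,"twist":-82.8}]' - 60
python3 -m pendant '[{"dx":0.01,"dy":0,"dz":1,"twist":0},{"dx":0.01,"dy":0,"dz":2,"twist":0},{"dx":0.01,"dy":0,"dz":2,"twist":0}]'
python3 -c "
from h import *
goto(.4393,-.1381,.178,172.8)"
```

```text
time: 22.68
eef_pos: [0.4394, -0.1416, 0.2367]
tcp_rot: [0.065, 0.998, -0.0, 0.0]
contact_force: [0.5, -0.3, -1.2]
opening: 0.276
finger_force: 62.8
time: 23.05
eef_pos: [0.439, -0.137, 0.2146]
tcp_rot: [0.062, 0.998, 0.001, -0.002]
contact_force: [0.0, -0.8, -0.9]
opening: 0.27
finger_force: 62.8
cm [-0.05 -0.11  3.66] twist 0.13 t 23.05 at [ 0.439  -0.137   0.2146] F [ 0.  -0.8 -0.9] op 0.27
```

```bash
python3 -m pendant '[{"dx":-0.05,"dy":-0.1,"dz":2,"twist":0},{"dx":-0.05,"dy":-0.1,"dz":3.6,"twist":0},{"dx":-0.05,"dy":-0.1,"dz":3.6,"twist":0},{"dx":-0.05,"dy":-0.1,"dz":3.6,"twist":0}]'
python3 - <<'E'
from h import *
goto(.4457,-.1389,.1539,172.8)
e=ctrl.get_state()['eef_pos']
from h import ray
def proj(c,p):
    K=np.array(c['camera_matrix']);q=Rn.from_quat(c['rotation']).as_matrix().T@(np.array(p)-np.array(c['xyz']));return K[0,2]+K[0,0]*q[0]/-q[2],K[1,2]-K[1,1]*q[1]/-q[2]
tip=e+np.array([.030*.992,-.030*.125,-.077]);sp=[.4755,-.1426,.0769]
ims=[]
for n in('scene','top'):
    D=[]
    for i in range(6): c=cam(n);D.append(c['depth'])
    c['depth']=np.median(D,0);P=pts(c);A=P-tip
    w=A[(abs(A[...,0])<.03)&(abs(A[...,1])<.02)&(A[...,2]>-.008)&(A[...,2]<.05)]
    print(n,'exp tip',tip.round(4),np.round(proj(c,tip),1),'spot px',np.round(proj(c,sp),1))
    for a in np.arange(-.008,.045,.005):
        k=w[(w[:,2]>=a)&(w[:,2]<a+.005)]
        if len(k):print(round(a,3),len(k),np.median(k,0).round(4))
    u,v=map(int,proj(c,sp));im=cv2.resize(c['img'][v-24:v+24,u-32:u+32],None,fx=6,fy=6,interpolation=cv2.INTER_CUBIC);print('origin',u-32,v-24)
    ims.append(im)
cv2.imwrite('pics/tip.png',np.hstack(ims)[:,:,::-1])
E
```

```text
time: 23.55
eef_pos: [0.4404, -0.1396, 0.1809]
tcp_rot: [0.062, 0.998, -0.0, 0.0]
contact_force: [0.1, -0.7, -1.2]
opening: 0.275
finger_force: 62.8
cm [-0.51  0.14  2.7 ] twist 0.04 t 23.55 at [ 0.4404 -0.1396  0.1809] F [ 0.1 -0.7 -1.2] op 0.275
scene exp tip [ 0.4702 -0.1434  0.1039] [239.4 180.4] spot px [240.  187.5]
0.002 3 [0.0002 0.0022 0.0056]
0.007 3 [-0.0001  0.0001  0.0111]
0.012 2 [-0.001   0.0016  0.0149]
0.017 4 [ 0.0002 -0.0004  0.0212]
0.022 8 [-0.0024  0.0023  0.0241]
0.027 8 [-0.0027  0.0013  0.0305]
0.032 7 [-0.0048 -0.0016  0.0355]
0.037 7 [-0.0054  0.0015  0.0405]
0.042 3 [-0.0058  0.0017  0.0446]
origin 208 163
top exp tip [ 0.4702 -0.1434  0.1039] [318.6 227.4] spot px [316.9 225.6]
origin 284 201
```

View pics/tip.png

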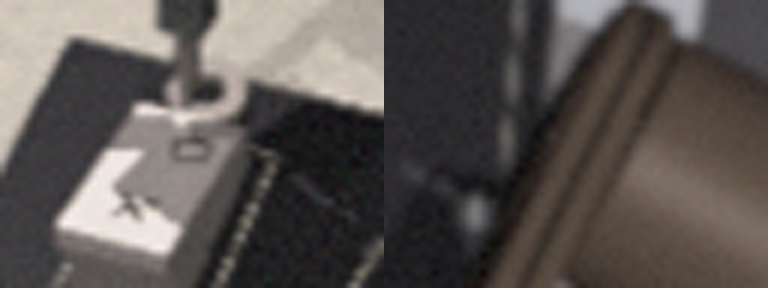

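In the scene crop the tip (183,118) hovers just above the ring (191,148). The ring at pixel (239.8,187.7) matches my predicted spot pixel (240,187.5). The top view is blocked by the arm. Approaching along the normal.

```bash
python3 -m pendant '[{"dx":-0.2,"dy":0.2,"dz":1,"twist":0},{"dx":-0.4,"dy":0.2,"dz":2,"twist":0},{"dx":-0.45,"dy":0.2,"dz":2.2,"twist":0},{"dx":-0.45,"dy":0.2,"dz":2.2,"twist":0},{"dx":-0.45,"dy":0.2,"dz":2.2,"twist":0},{"dx":-0.45,"dy":0.2,"dz":2.2,"twist":0}]'
python3 -c "
from h import *
goto(.4457,-.1385,.1539,172.8)
for i in range(6):
    cam('scene');print(ctrl.get_state()['contact_force'].round(2))"
```

```text
time: 24.9
eef_pos: [0.445, -0.1384, 0.1588]
tcp_rot: [0.063, 0.998, -0.0, 0.0]
contact_force: [-0.5, -0.5, -0.8]
opening: 0.27
finger_force: 62.8
cm [-0.07 -0.    0.49] twist 0.02 t 24.9 at [ 0.445  -0.1384  0.1588] F [-0.5 -0.5 -0.8] op 0.27
[ 0.28 -0.73 -2.15]
[-0.62 -0.35 -1.25]
[-0.56 -0.03 -2.2 ]
[-0.52 -0.32 -0.85]
[-0.08  0.56 -0.81]
[-0.1  -0.15 -1.09]
```

```bash
cat > f.py <<'E'
from h import *
F=[];E=[]
for i in range(12): cam('scene');s=ctrl.get_state();F.append(s['contact_force']);E.append(s['eef_pos'])
F=np.mean(F,0);ux=np.array([-.992,.125,0]);n=.259*ux+[0,0,.966]
print(s['time'],'F',F.round(2),'along n',(F@n).round(2),'eef',np.mean(E,0).round(4),'q',s['tcp_rot'].round(4))
E
python3 f.py
python3 -m pendant '[{"dx":-0.07,"dy":0,"dz":0.25,"twist":0},{"dx":-0.13,"dy":0,"dz":0.5,"twist":0},{"dx":-0.13,"dy":0,"dz":0.5,"twist":0},{"dx":-0.13,"dy":0,"dz":0.5,"twist":0}]'
python3 f.py
python3 -m pendant '[{"dx":-0.05,"dy":0,"dz":0.2,"twist":0},{"dx":-0.05,"dy":0,"dz":0.2,"twist":0},{"dx":-0.05,"dy":0,"dz":0.2,"twist":0}]'
python3 f.py
```

```text
25.8 F [-0.05 -0.   -1.16] along n -1.1 eef [ 0.4448 -0.1382  0.1584] q [ 0.0626  0.998  -0.     -0.    ]
time: 26.3
eef_pos: [0.4462, -0.1385, 0.1537]
tcp_rot: [0.063, 0.998, -0.0, 0.0]
contact_force: [-0.3, -0.2, -0.1]
opening: 0.269
finger_force: 63.0
26.9 F [-0.23 -0.15  0.16] along n 0.21 eef [ 0.4462 -0.1385  0.1536] q [ 6.26e-02  9.98e-01 -1.00e-04  1.00e-04]
time: 27.28
eef_pos: [0.4467, -0.1385, 0.1516]
tcp_rot: [0.063, 0.998, -0.0, 0.0]
contact_force: [-0.4, 0.1, 0.7]
opening: 0.276
finger_force: 63.1
27.875 F [-0.2  -0.06  1.55] along n 1.55 eef [ 0.4467 -0.1385  0.1515] q [ 6.26e-02  9.98e-01 -1.00e-04  1.00e-04]
```

```bash
python3 -m pendant '[{"dx":-0.03,"dy":0,"dz":0.1,"twist":0},{"dx":-0.05,"dy":0,"dz":0.2,"twist":0},{"dx":-0.05,"dy":0,"dz":0.2,"twist":0}]'
python3 f.py
python3 - <<'E'
from h import *
c=cam('scene');P=pts(c);e=ctrl.get_state()['eef_pos']
for n,r in(('wedge',(.45,.56,-.2,-.1,.062,.1)),('bearing',(.38,.45,-.18,-.12,.046,.058)),('block',(.57,.63,-.15,-.08,.052,.066))):
    q=(P[...,0]>r[0])&(P[...,0]<r[1])&(P[...,1]>r[2])&(P[...,1]<r[3])&(P[...,2]>r[4])&(P[...,2]<r[5]);print(n,rect(P[q][:,:2]))
# dark plunger/nose pixel columns near the ring
g=cv2.cvtColor(c['img'],cv2.COLOR_RGB2GRAY);print(g[172:196,230:250])
E
```

```text
time: 28.25
eef_pos: [0.4472, -0.1386, 0.1495]
tcp_rot: [0.063, 0.998, -0.0, 0.0]
contact_force: [-0.6, 0.6, 3.0]
opening: 0.274
finger_force: 63.1
28.85 F [-0.15 -0.03  2.34] along n 2.3 eef [ 0.4472 -0.1386  0.1495] q [ 6.26e-02  9.98e-01 -0.00e+00  1.00e-04]
wedge [ 501.  -156.2   57.5  103.3   82. ]
bearing [ 421.5 -147.9   29.5   38.6   39.6]
block [ 603.3 -116.1   35.8   31.7   83.2]
[[ 79  99 108 122 119  92  65  57  58  60  60  57  57  44  73 143 199 196
  200 197]
 [ 57  61  62  64  66  67  68  60  58  55  60  55  52  40  67 136 183 193
  195 200]
 [ 58  58  53  55  52  61  67  64  61  62  61  58  51  48  66 134 176 184
  187 197]
 [ 60  60  59  62  56  62  65  68  62  62  62  55  51  51  84 147 176 176
  175 170]
 [ 59  58  61  55  59  63  64  67  68  69  68  61  61  48  82 136 173 176
  154 123]
 [ 57  58  51  54  59  79 104  98  72  67  61  67  56  44  67 123 166 176
  156  93]
 [ 58  52  45  51  53  94 141 144  93  75  66  67  56  45  58 117 172 181
  154  83]
 [ 64  69  72  61  51  88 141 148  98  78  81  74  62  67  95 148 180 175
  141  74]
 [127 176 179 151 105 100 1
[... 633 characters left out ...]
 101  86
   79  72]
 [219 191 146 141 138 142 120 112 134 121 103 103 108 122 136 124  99  76
   69  53]
 [174 159 141 140 140 141 127 110 104 102  93 100 114 136 135 115  83  77
   72  50]
 [144 141 139 140 143 144 138 130 137 136 133 133 136 140 129  93  80  78
   73  54]
 [138 139 136 138 137 141 143 143 143 145 145 142 143 138 115  83  77  75
   69  41]
 [139 140 138 141 142 143 140 143 144 142 141 144 140 130  99  79  74  74
   53  27]
 [142 142 141 142 140 141 142 144 144 144 143 140 131 102  83  77  77  69
   35  24]
 [140 141 143 140 143 142 142 145 143 146 141 135 117  83  78  74  76  61
   35  28]
 [140 141 136 139 142 142 140 139 143 137 140 128  96  76  72  74  73  47
   30  37]]
```

```bash
python3 -c "
from plant import ctrl
print(ctrl.sign_off())"
```

```text
the job is handed in; nothing more can be done
None
```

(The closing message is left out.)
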